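Line the disc-cutter punches up by diameter on the order rack

ROBOT

A 6-joint arm with a two-finger parallel gripper is mounted at the origin on a cart in front of the work surface, level with it; the furniture and walls round the work are solid. World frame = base frame: x ahead of the robot, y to its left, z up, the work surface at z = 0. Lengths are in m, angles in rad, forces in N, time in s.
With the tool pointing down it reaches from about 0.35 to 0.95 m from the base axis. Payload 17.4 kg.
Tool frame: the origin (TCP) lies midway between the tips of the shut fingers; the grasp point (between the pads) lies 19 mm behind it; z points along the fingers, y is the line along which they close (so a half turn about z gives the same grasp; the last joint's range is limited). The gripper opens to 93 mm and grips with 3 to 60 N. Pads are 15 mm wide; open, the fingers measure 128 mm over their backs; the gripper's body (75 mm by 188 mm) begins 65 mm behind the grasp point.
Start: joints at [1.079, 0.116, 1.442, -0, 1.584, -0.038], TCP at [0.296, 0.607, 0.219] pointing down, gripper open.
Joint ranges: [-2.83, 2.83], [-0.83, 2.19], [0.07, 2.5], [-1.14, 4.28], [0.01, 3], [-2.97, 2.97]. Speed limits (rad/s): [1.89, 1.89, 2.22, 3.14, 3.14, 3.14].

INTERFACE

Orientations are given as a rotation vector (axis times angle).
In Python, from cell import env, eyes gives the robot as it stands.
- The arm moves only by the shell command python3 -m crank 'ROWS' [FORCE]. ROWS is text: rows parted by semicolons, each of 7 numbers parted by spaces: the finger opening in m, from 0 to 0.093, then the shift along the tool's x, y, z in m, then the turn, a rotation vector about the tool's x, y, z in degrees. A call has 1 to 10 rows; each row is the pose to reach, as a shift and turn from the pose commanded when the call began, along the tool's axes at that moment; what a row does not reach only later rows make up. A row lasts 1/8 s, in which the tool goes at most 62.5 mm and 10.7 degrees, less where a joint would pass 70% of its speed; a pose out of reach is approached as far as the arm can. A call with a gripper value outside its range is refused whole. The fingers move at their own pace and stop on an object; FORCE is the grip in N (left out, the last holds). Time passes only in rows, so rows that repeat a pose let the fingers close. It gives the time, the measured TCP pose, the force, the opening and the grip force at its end, in the units of the state.
- env.sense(): the state, without advancing time (a new reading comes with each control period).
- eyes.read_camera(name): name is "scene" or "top" or "wrist"; returns a dict with "image" (384x512x3 uint8, red, green, blue), "intrinsics" (3x3 intrinsics, pixels), "rvec" (rotation vector, rad) and "tvec" (3), from world to camera coordinates, as OpenCV has them. Camera axes: x right, y down, z forward; pixel columns grow to the right and rows downward; lengths in m; the calibration is good to about 2 mm. The wrist camera is an equidistant fisheye: a pixel r from the principal point sees the ray r / f radians off the axis. A picture is of the moment at which its call begins. There is no depth.
- env.hand_in(): hands the job in; it is judged then, once.
The state is a dict: "clock": time; "joint_pos": joint angles; "qd": joint speeds; "joint_torque": joint torques, N m; "tool_pos": TCP position; "ee_rot": TCP orientation; "ft_force": force on the tool from outside, world axes, zero at the start; "moment": the same for the moment, N m; "grip_width": finger opening in m; "grip_force": force on a finger pad.
Only numpy, scipy, OpenCV 4.12 (cv2) and the standard library are available. Lean on these libraries where they do the work, as an engineer would, in place of code of your own. Each camera call takes 0.05 s, during which the arm holds its last target. There are 200 camera calls.

TASK

Put the four loose steel punches of the disc cutter back on the wooden rack in order of diameter, each standing upright in the middle of its own brass ring: the thinnest at the end with the thin brass stud, growing to the thickest at the end with the thick stud. Leave the wax, the copper bar and the abrasive wheel alone.

Things in the scene. Friction and masses are not known exactly. Their poses are not given: they have to be found in the camera images.
- rack: Fixed hardwood bar, 228 mm (its x) by 60 mm (y), 14 mm high, on the plywood board over the catch tray (board top at world z = 96 mm). On its flat top four equal brass rings, flush, 42 mm outside, centred at x = -69, -23, 23, 69 mm, y = 0, each with a centre dot. Origin at the centre of its underside, z up; top at z = 14 mm.
- thin_stud: Thin brass stud, 6 mm in diameter, 16 mm high, fixed upright on the rack 103 mm from its centre, beyond the last ring at one end (either end): marks the end for the thinnest punch. Origin at the centre of its foot, on the rack's top.
- thick_stud: Thick brass stud, 16 mm in diameter, 16 mm high, fixed upright on the rack 103 mm from its centre at the other end: marks the end for the thickest punch. Origin at the centre of its foot, on the rack's top.
- punch_15: Disc-cutter punch, the thinnest of the four: a plain bright steel cylinder 15 mm in diameter and 40 mm high, standing upright on the board, about 50 g, with a bevelled upper rim and a shallow groove near the top. Origin at the centre of its underside, z up.
- punch_22: Disc-cutter punch, the second thinnest of the four: a plain bright steel cylinder 22 mm in diameter and 40 mm high, standing upright on the board, about 100 g, with a bevelled upper rim and a shallow groove near the top. Origin at the centre of its underside, z up.
- punch_29: Disc-cutter punch, the second thickest of the four: a plain bright steel cylinder 29 mm in diameter and 40 mm high, standing upright on the board, about 180 g, with a bevelled upper rim and a shallow groove near the top. Origin at the centre of its underside, z up.
- punch_36: Disc-cutter punch, the thickest of the four: a plain bright steel cylinder 36 mm in diameter and 40 mm high, standing upright on the board, about 290 g, with a bevelled upper rim and a shallow groove near the top. Origin at the centre of its underside, z up.
- wax: Bystander: brown cake of beeswax, 30 x 40 x 15 mm, lying on the board; leave it alone. Origin at the centre of its underside.
- copper_bar: Bystander: short copper bar, 12 x 55 x 8 mm (long along its y), lying on the board; leave it alone. Origin at the centre of its underside.
- wheel: Bystander: small black abrasive wheel on a steel shank, 17 x 60 x 18 mm (long along its y), lying on the board; leave it alone. Origin at the centre of its underside. Near it, between punches and rack, a fixed wooden bench pin with a handpiece juts out over the board (world x over 0.42 m, y within 50 mm of 0, z 0.19 to 0.29 m); the bench top round the board is 0.26 m high: carry things above both.

How it is judged:
By the outcome, as a careful person would: the job done as asked, in the order asked, and still so for the second after the job is handed in, with the robot touching nothing.
It also fails if it takes over 112 s, if anything falls off the work surface, if the arm or the gripper's body presses on something with over 40 N, if the wrist force passes 120 N, or if a joint passes its speed limit or range.

## Working session

There is one attempt and no reset: what is moved stays moved. The work goes in short steps, Python scripts to look and compute and a shell command to move; the robot and the scene stay as the last step left them, time stands still between calls to the robot, and variables do not carry over. Pictures are saved under pics/ and viewed, at most 14 in all, crops included, and the job is handed in when it is done.

```bash
ls; mkdir -p pics
cat > h.py <<'E'
import numpy as np, cv2
from cell import env, eyes
def shot(n, f):
    c=eyes.read_camera(n); cv2.imwrite('pics/'+f, c['image'][:,:,::-1]); np.savez('pics/'+f+'.npz',**c); return c
def load(f): return dict(np.load('pics/'+f+'.npz'))
def ray(c,uv,fish=False):
    uv=np.atleast_2d(np.array(uv,float)); K=np.array(c['intrinsics']); R=cv2.Rodrigues(np.array(c['rvec'],float))[0]; t=np.array(c['tvec'],float).ravel()
    x=(uv-K[:2,2])/[K[0,0],K[1,1]]
    if fish:
        r=np.linalg.norm(x,axis=1,keepdims=True)+1e-12; d=np.hstack([x/r*np.sin(r),np.cos(r)])
    else: d=np.hstack([x,np.ones((len(x),1))])
    return -R.T@t, d@R
def onplane(c,uv,z,fish=False):
    o,d=ray(c,uv,fish); return o+d*((z-o[2])/d[:,2:3])
def proj(c,P,fish=False):
    P=np.atleast_2d(P); K=np.array(c['intrinsics']); R=cv2.Rodrigues(np.array(c['rvec'],float))[0]; q=P@R.T+np.array(c['tvec'],float).ravel()
    x=q[:,:2]
    if fish:
        r=np.linalg.norm(x,axis=1,keepdims=True)+1e-12; x=x/r*np.arctan2(r,q[:,2:3])
    else: x=x/q[:,2:3]
    return x*[K[0,0],K[1,1]]+K[:2,2]
def shift(P):
    """world TCP target -> tool-axis shift"""
    s=env.sense(); R=cv2.Rodrigues(np.array(s['ee_rot'],float))[0]; return R.T@(np.array(P)-s['tool_pos'])
E
python3 - <<'E'
from h import *
a=[shot(n,n+'0.png') for n in('top','scene','wrist')]
for c in a: print(c['intrinsics'],c['rvec'],c['tvec'],ray(c,[0,0])[0])
cv2.imwrite('pics/a.png',np.hstack([a[0]['image'],a[1]['image']])[:,:,::-1][:, :])
s=env.sense();print(s); print(cv2.Rodrigues(np.array(s['ee_rot']))[0])
E
```

```text
pics
[[359.4646299    0.         257.90368226]
 [  0.         359.4646299  187.8456766 ]
 [  0.           0.           1.        ]] [ 2.13445776 -2.16917456  0.14973993] [-0.0377085   0.57404656  0.92666516] [ 0.44198971 -0.04349879  0.99619911]
[[392.29896496   0.         257.66489149]
 [  0.         392.29896496 192.33430552]
 [  0.           0.           1.        ]] [ 1.89763458 -1.22048941  0.60061928] [-0.26963813  0.4069704   0.55177134] [-0.07171104 -0.34876718  0.64498079]
[[297.31863964   0.         257.2837855 ]
 [  0.         297.31863964 183.83328667]
 [  0.           0.           1.        ]] [-2.45799589 -1.53592345 -0.21389663] [-0.67408969 -0.03391071  0.39025083] [0.22885882 0.63856086 0.38432567]
{'clock': 0.15, 'joint_pos': array([ 1.07918207e+00,  1.16383277e-01,  1.44206274e+00, -1.44139297e-05,
        1.58401697e+00, -3.77758443e-02]), 'qd': array([-0.00026802, -0.00220354, -0.0005369 ,  0.00066284, -0.00127067,
       -0.0011788 ]), 'joint_torque': array([ 8.38927608e-04, -7.21759415e+01, -6.22951484e+01,  7.78806559e-02,
        2.26426567e-02, -8.40865664e-05]), 'tool_pos': array([0.29586245, 0.60654579, 0.21810021]), 'ee_rot': array([-7.06737529e-01, -3.06084654e+00,  1.32532105e-03]), 'ft_force': array([-0.3219623 , -0.36034539,  0.77896617]), 'moment': array([0.02678398, 0.06392881, 0.00212042]), 'grip_force': 0.0, 'grip_width': 0.093040485624816}
[[-8.98770811e-01  4.38418603e-01 -3.98130126e-04]
 [ 4.38418783e-01  8.98770478e-01 -7.74056476e-04]
 [ 1.84668447e-05 -8.70247092e-04 -9.99999621e-01]]
```

View pics/top0.png

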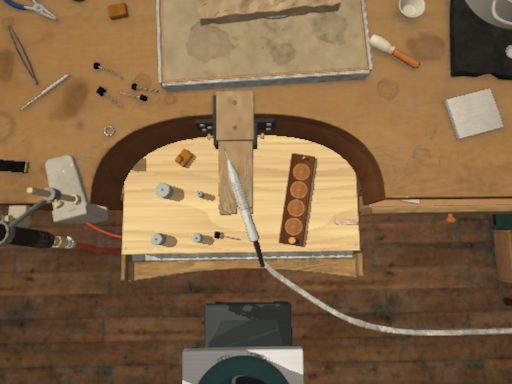

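View pics/scene0.png

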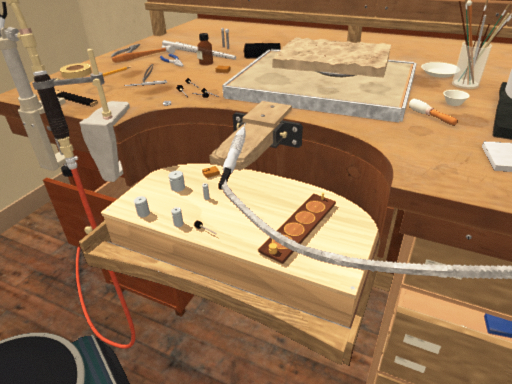

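View pics/wrist0.png

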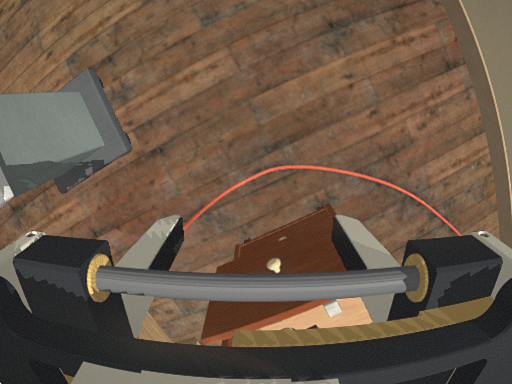

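The top view shows punches near px (163,190), (202,195), (158,239) and (197,238), the wax at (185,158), the wheel at (225,236) and the rack at (298,200). The scene view agrees. The wrist view shows only the floor. Next, an enlarged crop and segmentation.

Run:
```python
from h import *
c=load('top0.png'); im=c['image']
cv2.imwrite('pics/crop.png',cv2.resize(im[135:260,120:370],None,fx=3.2,fy=3.2,interpolation=cv2.INTER_CUBIC)[:,:,::-1])
hsv=cv2.cvtColor(im,cv2.COLOR_RGB2HSV)
print('board',onplane(c,[[122,250],[360,250],[122,180],[355,170]],.096).round(3).tolist())
m=((hsv[...,1]<60)).astype(np.uint8); m[:140]=0;m[252:]=0;m[:,:140]=0;m[:,215:]=0
n,l,st,ce=cv2.connectedComponentsWithStats(m)
for i in range(1,n):
    if st[i][4]>15: print('grey',st[i],ce[i].round(1),onplane(c,ce[i],.12).round(3)[0])
# rack: dark wood
reg=np.zeros(m.shape,np.uint8);reg[145:250,272:325]=1
m=((hsv[...,2]<150)&(reg>0)).astype(np.uint8); m=cv2.morphologyEx(m,cv2.MORPH_CLOSE,np.ones((9,9)))
k=max(cv2.findContours(m,0,1)[0],key=cv2.contourArea); r=cv2.minAreaRect(k);b=onplane(c,cv2.boxPoints(r),.11)
print('rack',r,b.round(4).tolist(),[np.linalg.norm(b[i]-b[i-1]).round(3) for i in range(4)])
```

```text
board [[0.416, 0.291, 0.096], [0.407, -0.296, 0.096], [0.591, 0.297, 0.096], [0.607, -0.295, 0.096]]
grey [156 183  17  15 200] [163.8 190.3] [0.56  0.185 0.12 ]
grey [197 191   7   7  34] [200.  193.9] [0.55  0.096 0.12 ]
grey [151 234  15  11 140] [157.8 238.8] [0.442 0.197 0.12 ]
grey [192 234  11   8  70] [197.  237.7] [0.443 0.102 0.12 ]
rack ((298.2669677734375, 199.8017120361328), (26.970325469970703, 90.60926818847656), 8.392925262451172) [[0.428, -0.0943, 0.11], [0.651, -0.133, 0.11], [0.6398, -0.1999, 0.11], [0.4175, -0.159, 0.11]] [np.float64(0.066), np.float64(0.226), np.float64(0.068), np.float64(0.226)]
```

View pics/crop.png

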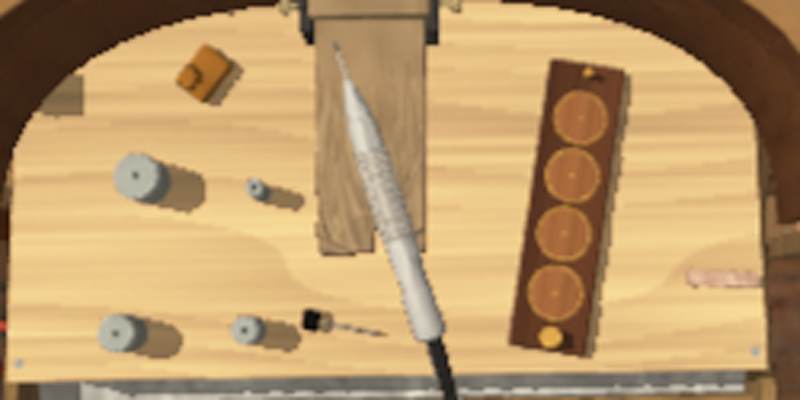

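The crop shows the thin stud at the far rack end (crop 590,72) and the thick stud at the near end (550,337). The punches are 36 mm (140,178), 15 mm (257,190), 29 mm (122,332) and 22 mm (247,330). Next I check the rings and studs, the bench rim, and the handpiece cable clearance.

Run:
```python
from h import *
c=load('top0.png'); s=load('scene0.png')
T=lambda p:np.array(p)/3.2+[120,135]-.35
print('rings',onplane(c,T([[581,117],[572,174],[564,233],[555,293]]),.11).round(4).tolist())
print('studs',onplane(c,T([[590,72],[550,337]]),.126).round(4).tolist())
print('rim',onplane(c,[[163,127],[205,117],[300,118],[330,130],[185,122],[120,150]],.26).round(3).tolist())
print('pin/handpiece z.27',onplane(c,[[218,210],[253,210],[258,240],[246,200]],.27).round(3).tolist())
for p in ([262,262],[280,287],[300,303],[340,320]):
    P=np.array([onplane(c,p,z)[0] for z in(.0,.05,.1,.15,.2,.25,.3)]); print(p,P.round(3).tolist(),proj(s,P).round(0).tolist())
# punch centres: top circle two-view check
P=np.array([[.56,.185,.136],[.55,.096,.136],[.442,.197,.136],[.443,.102,.136]]);print(proj(s,P).round(0).tolist())
cv2.imwrite('pics/sc.png',cv2.resize(s['image'][150:300,90:350],None,fx=3,fy=3,interpolation=cv2.INTER_CUBIC)[:,:,::-1])
```

```text
rings [[0.604, -0.1559, 0.11], [0.5591, -0.1474, 0.11], [0.5132, -0.1398, 0.11], [0.4673, -0.1315, 0.11]]
studs [[0.6362, -0.1619, 0.126], [0.4341, -0.1252, 0.126]]
rim [[0.676, 0.152, 0.26], [0.697, 0.064, 0.26], [0.691, -0.138, 0.26], [0.664, -0.201, 0.26], [0.686, 0.106, 0.26], [0.628, 0.242, 0.26]]
pin/handpiece z.27 [[0.498, 0.035, 0.27], [0.497, -0.035, 0.27], [0.436, -0.045, 0.27], [0.517, -0.022, 0.27]]
[262, 262] [[0.375, -0.055, 0.0], [0.378, -0.054, 0.05], [0.382, -0.054, 0.1], [0.385, -0.053, 0.15], [0.388, -0.053, 0.2], [0.392, -0.052, 0.25], [0.395, -0.051, 0.3]] [[228.0, 299.0], [227.0, 281.0], [226.0, 262.0], [225.0, 242.0], [223.0, 220.0], [222.0, 196.0], [220.0, 170.0]]
[280, 287] [[0.308, -0.102, 0.0], [0.315, -0.099, 0.05], [0.322, -0.096, 0.1], [0.328, -0.093, 0.15], [0.335, -0.09, 0.2], [0.342, -0.088, 0.25], [0.348, -0.085, 0.3]] [[233.0, 333.0], [232.0, 313.0], [231.0, 292.0], [229.0, 269.0], [227.0, 245.0], [226.0, 218.0], [224.0, 190.0]]
[300, 303] [[0.265, -0.155, 0.0], [0.274, -0.149, 0.05], [0.283, -0.144, 0.1], [0.292, -0.138, 0.15], [0.301, -0.132, 0.2], [0.31, -0.127, 0.25], [0.319, -0.121, 0.3]] [[248.0, 363.0], [247.0, 341.0], [245.0, 318.0], [243.0, 293.0], [241.0, 266.0], [238.0, 237.0], [236.0, 207.0]]
[340, 320] [[0.22, -0.26, 0.0], [0.231, -0.249, 0.05], [0.242, -0.238, 0.1], [0.253, -0.227, 0.15], [0.265, -0.217, 0.2], [0.276, -0.206, 0.25], [0.287, -0.195, 0.3]] [[295.0, 414.0], [292.0, 388.0], [289.0, 361.0], [286.0, 332.0], [282.0, 301.0], [278.0, 268.0], [274.0, 234.0]]
[[174.0, 174.0], [204.0, 184.0], [139.0, 199.0], [175.0, 210.0]]
```

View pics/sc.png

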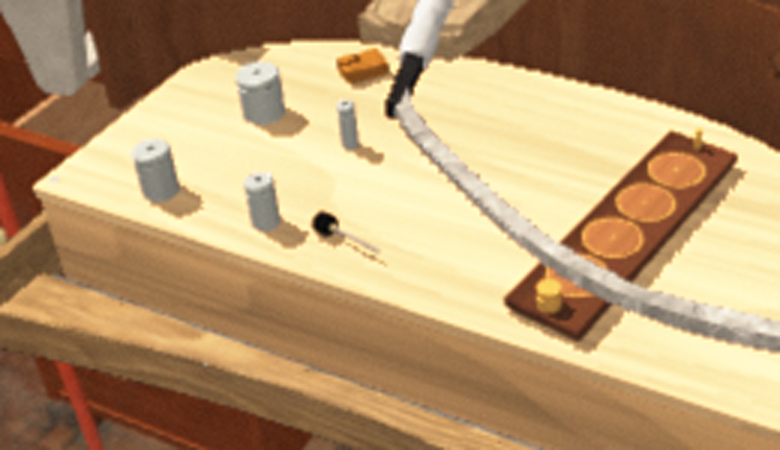

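```bash
python3 -m crank '0.093 0 0 -0.06 0 0 0;0.093 0 0 -0.11 0 0 0;0.093 -0.138 -0.274 -0.11 0 0 0;0.093 -0.138 -0.274 -0.11 0 0 0;0.093 -0.138 -0.274 -0.11 0 0 0;0.093 -0.138 -0.274 -0.11 0 0 0;0.093 -0.138 -0.274 -0.11 0 0 0;0.093 -0.138 -0.274 -0.11 0 0 20;0.093 -0.138 -0.274 -0.11 0 0 30;0.093 -0.138 -0.274 -0.11 0 0 30'; python3 -c "
from h import *
print(shift([.48,.15,.33]),env.sense()['ee_rot'])"
```

```text
clock: 1.4
tool_pos: [0.2998, 0.2997, 0.3286]
ee_rot: [1.483, 2.769, 0.0]
ft_force: [0.1, -0.4, -0.2]
grip_width: 0.0932
grip_force: 0.0
[-0.22444694  0.06702668 -0.00139219] [1.48310883e+00 2.76944718e+00 1.64237890e-04]
```

```bash
python3 -m crank '0.093 -0.224 0.067 0 0 0 10;0.093 -0.224 0.067 0 0 0 20;0.093 -0.224 0.067 0 0 0 30;0.093 -0.224 0.067 0 0 0 33.6;0.093 -0.224 0.067 0 0 0 33.6;0.093 -0.224 0.067 0 0 0 33.6'; python3 -c "
from h import *
c=shot('wrist','w1.png')
print(env.sense()['joint_pos'],shift([.55,.096,.2]),ray(c,[256,192],True))
print(proj(c,[[.56,.185,.136],[.55,.096,.136],[.442,.197,.136],[.443,.102,.136]],True).round(0))"
```

```text
clock: 2.15
tool_pos: [0.4803, 0.1518, 0.3285]
ee_rot: [-2.213, -2.229, 0.0]
ft_force: [-0.9, 0.6, -0.5]
grip_width: 0.0932
grip_force: 0.0
[ 2.56221971e-01 -2.65544995e-01  1.62602954e+00  1.75842335e-04
  1.78107863e+00  2.48193214e-01] [-0.05677457  0.06944928  0.12870992] (array([0.48111051, 0.22640226, 0.49484953]), array([[-0.00196155, -0.29941217, -0.95412185]]))
[[321. 137.]
 [310. 205.]
 [225. 126.]
 [227. 201.]]
```

View pics/w1.png

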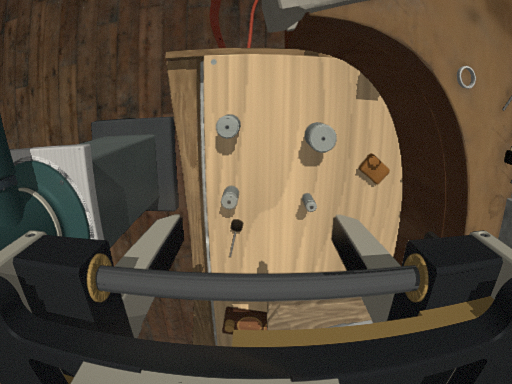

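The wrist view shows punch tops near px (228,126), (321,137), (230,196) and (308,202). I fit these precisely.

```bash
cat >> h.py <<'E'
def tops(c,z,guess,box=13,fish=True):
    """dark centre dot of the top face near each guessed world xy -> world xy"""
    g=cv2.cvtColor(np.array(c['image']),cv2.COLOR_RGB2GRAY); hsv=cv2.cvtColor(np.array(c['image']),cv2.COLOR_RGB2HSV)
    for P in guess:
        u=proj(c,[*P,z],fish)[0]; x,y=u.round().astype(int); b=box
        m=(hsv[y-b:y+b+1,x-b:x+b+1,1]<70).astype(np.uint8)
        k=max(cv2.findContours(m,0,1)[0],key=cv2.contourArea); q=k[:,0]+[x-b,y-b]
        W=onplane(c,q,z,fish)[:,:2]
        # far-from-camera silhouettes belong to the side; upper bound fit by min circle
        (cx,cy),r=cv2.minEnclosingCircle(W.astype(np.float32)); print('guess',P,'px',u.round(1),'blob mean',W.mean(0).round(4),'encl',round(cx,4),round(cy,4),'r',round(r,4))
E
python3 - <<'E'
from h import *
c=load('w1.png')
tops(c,.136,[[.56,.185],[.55,.098],[.442,.197],[.443,.105]],20)
im=c['image']
cv2.imwrite('pics/w1c.png',cv2.resize(im[105:245,205:345],(700,600),interpolation=cv2.INTER_CUBIC)[:,:,::-1][:600])
E
```

```text
guess [0.56, 0.185] px [321.2 136.9] blob mean [0.5589 0.1851] encl 0.5588 0.1849 r 0.0208
guess [0.55, 0.098] px [309.7 203.9] blob mean [0.5488 0.1003] encl 0.5483 0.1005 r 0.0136
guess [0.442, 0.197] px [224.7 125.9] blob mean [0.4456 0.1969] encl 0.446 0.1967 r 0.0157
guess [0.443, 0.105] px [226.7 198.3] blob mean [0.447  0.1062] encl 0.4469 0.1065 r 0.0162
```

View pics/w1c.png

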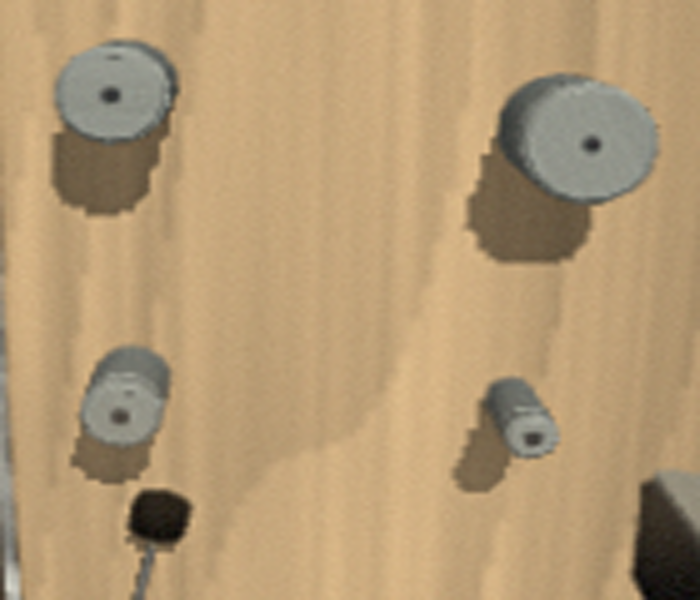

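The centre dots show in the crop at (111,95), (592,145), (119,416) and (533,438).

Run:
```python
from h import *
c=load('w1.png')
q=np.array([[533,438],[119,416],[111,95],[592,145]])/[5,4.2857]+[205,105]-.4
P=onplane(c,q,.136,True); print(P.round(4).tolist())
t=load('top0.png'); q=np.array([[257,189],[247,330],[122,332],[137,177]])/3.2+[120,135]-.35
print(onplane(t,q,.136).round(4).tolist())
print(shift([*P[0][:2],.108]))
```

```text
[[0.5522, 0.094, 0.136], [0.4451, 0.1005, 0.136], [0.4446, 0.1959, 0.136], [0.5624, 0.1832, 0.136]]
[[0.5481, 0.0932, 0.136], [0.443, 0.1, 0.136], [0.443, 0.1925, 0.136], [0.5586, 0.1837, 0.136]]
[-0.05880264  0.07167098  0.22070954]
```

```bash
python3 -m crank '0.093 -0.0588 0.07 0 0 0 0;0.093 -0.0588 0.07 0.03 0 0 0;0.093 -0.0588 0.07 0.09 0 0 0;0.093 -0.0588 0.07 0.14 0 0 0;0.093 -0.0588 0.07 0.14 0 0 0' 15
python3 - <<'E'
from h import *
c=shot('wrist','w2.png'); im=c['image']
P=proj(c,[[.5505,.0937,.136],[.5505,.0937,.096]],True); print(P)
cv2.imwrite('pics/w2c.png',cv2.resize(im[200:300,190:330],(700,500),interpolation=cv2.INTER_CUBIC)[:,:,::-1])
E
```

```text
clock: 2.82
tool_pos: [0.5491, 0.0942, 0.1858]
ee_rot: [-2.209, -2.229, 0.006]
ft_force: [0.1, -0.5, 0.8]
grip_width: 0.0926
grip_force: 0.0
[[257.6153233  200.88080904]
 [257.76679622 186.24527221]]
```

View pics/w2c.png

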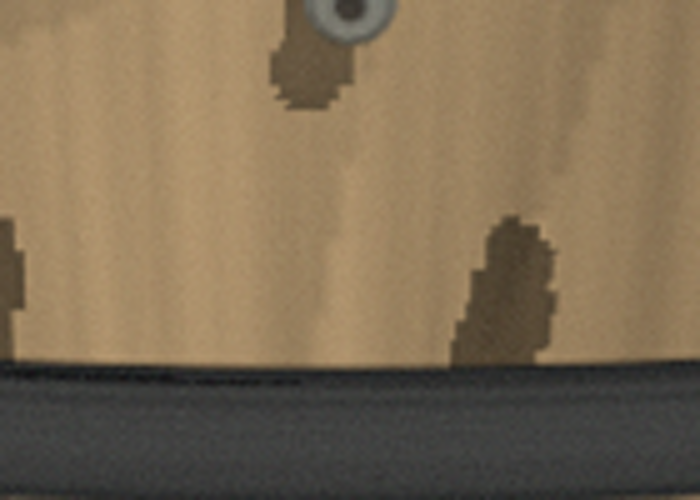

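The punch dot at crop (349,8) puts it about 2 mm further in +x. Descend and grip.

```bash
python3 -m crank '0.093 0 0.002 0.03 0 0 0;0.093 0 0.002 0.06 0 0 0;0.093 0 0.002 0.08 0 0 0;0.093 0 0.002 0.0865 0 0 0;0.093 0 0.002 0.0865 0 0 0;0.0 0 0.002 0.0865 0 0 0;0 0 0.002 0.0865 0 0 0;0 0 0.002 0.0865 0 0 0;0 0 0.002 0.0865 0 0 0;0 0 0.002 0.0865 0 0 0' 15
```

```text
clock: 4.12
tool_pos: [0.553, 0.0934, 0.1022]
ee_rot: [-2.214, -2.229, 0.0]
ft_force: [0.1, 0.7, -0.8]
grip_width: 0.048
grip_force: 0.0
```

```bash
python3 -m crank '0 0 0 0 0 0 0;0 0 0 0 0 0 0;0 0 0 0 0 0 0;0 0 0 0 0 0 0;0 0 0 0 0 0 0;0 0 0 0 0 0 0' 15
```

```text
clock: 4.88
tool_pos: [0.553, 0.0934, 0.1021]
ee_rot: [-2.214, -2.229, 0.0]
ft_force: [-0.9, 0.2, -0.8]
grip_width: 0.0135
grip_force: 15.0
```

```bash
python3 -m crank '0 0 0 -0.06 0 0 0;0 0 0 -0.12 0 0 0;0 0 0 -0.18 0 0 0;0 0 0 -0.243 0 0 0;0 -0.06 0.01 -0.243 0 0 -10;0 -0.12 0.02 -0.243 0 0 -20;0 -0.18 0.035 -0.243 0 0 -30;0 -0.249 0.0495 -0.243 0 0 -40;0 -0.249 0.0495 -0.243 0 0 -50;0 -0.249 0.0495 -0.243 0 0 -60' 15
python3 - <<'E'
from h import *
c=shot('wrist','w3.png'); im=c['image']
P=[[.604,-.156,.11],[.559,-.1475,.11],[.513,-.140,.11],[.467,-.1315,.11]]
print(proj(c,P,True).round(1)); print(env.sense()['joint_pos'])
E
```

```text
clock: 6.12
tool_pos: [0.6044, -0.1567, 0.3446]
ee_rot: [-0.797, -3.038, -0.0]
ft_force: [-0.0, 0.4, -1.2]
grip_width: 0.0135
grip_force: 15.0
[[257.9 155.4]
 [247.  123.8]
 [234.9  91.6]
 [223.4  59.4]]
[-2.93642912e-01  4.17437711e-04  1.36020865e+00 -2.08859697e-06
  1.78163621e+00 -1.36158666e+00]
```

View pics/w3.png

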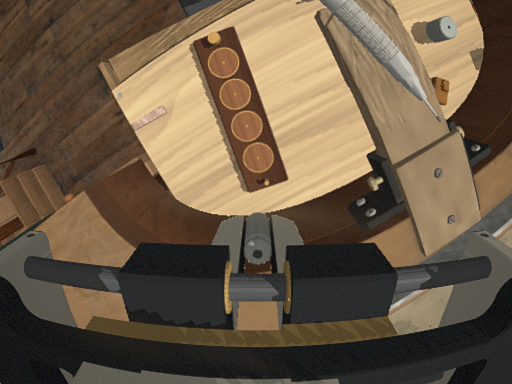

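The wrist view shows all four rings (258,157), (247,126), (235,94) and (223,62). The thin stud is at (265,182), and the punch is held with its top at (258,250).

Run:
```python
from h import *
c=load('w3.png'); im=c['image']; hsv=cv2.cvtColor(im,cv2.COLOR_RGB2HSV)
P=proj(c,[[.604,-.156,.11],[.559,-.1475,.11],[.513,-.140,.11],[.467,-.1315,.11]],True)
C=[]
for u in P:
    x,y=u.round().astype(int); w=hsv[y-22:y+23,x-22:x+23]
    m=((w[...,2]>125)).astype(np.uint8); m=cv2.morphologyEx(m,cv2.MORPH_CLOSE,np.ones((3,3)))
    n,l,st,ce=cv2.connectedComponentsWithStats(m); i=l[22,22] or 1
    k=max(cv2.findContours((l==i).astype(np.uint8),0,1)[0],key=cv2.contourArea)[:,0]+[x-22,y-22]
    W=onplane(c,k,.11,True)[:,:2]; (a,b),r=cv2.minEnclosingCircle(W.astype(np.float32)); A=np.c_[W,np.ones(len(W))]; s=np.linalg.lstsq(A,(W**2).sum(1),rcond=None)[0]
    print(st[i],(s[:2]/2).round(4),'enc',round(a,4),round(b,4),round(r,4)); C.append(s[:2]/2)
C=np.array(C);k=np.array([69,23,-23,-69.])/1000
f=[np.polyfit(k,C[:,j],1) for j in(0,1)];print('fit',[[round(np.polyval(f[0],q),4),round(np.polyval(f[1],q),4)] for q in k],f)
s=env.sense();z=s['tool_pos'][2]+.034; print('TCP px',proj(c,[*s['tool_pos'][:2],z],True))
cv2.imwrite('pics/w3c.png',cv2.resize(im[205:285,205:310],(788,600),interpolation=cv2.INTER_CUBIC)[:,:,::-1])
```

```text
[  0   0  38  40 951] [ 0.5976 -0.1586] enc 0.5948 -0.1609 0.033
[   0    0   45   45 1039] [ 0.5595 -0.149 ] enc 0.5593 -0.1475 0.0423
[   0    0   45   45 1046] [ 0.5133 -0.1412] enc 0.5132 -0.14 0.0423
[  7  10  38  35 840] [ 0.4753 -0.1323] enc 0.4789 -0.1316 0.0303
fit [[np.float64(0.5984), np.float64(-0.1583)], [np.float64(0.5571), np.float64(-0.1496)], [np.float64(0.5158), np.float64(-0.141)], [np.float64(0.4745), np.float64(-0.1323)]] [array([0.89757822, 0.53641985]), array([-0.1883131 , -0.14529955])]
TCP px [[259.4227446 252.7891056]]
```

View pics/w3c.png

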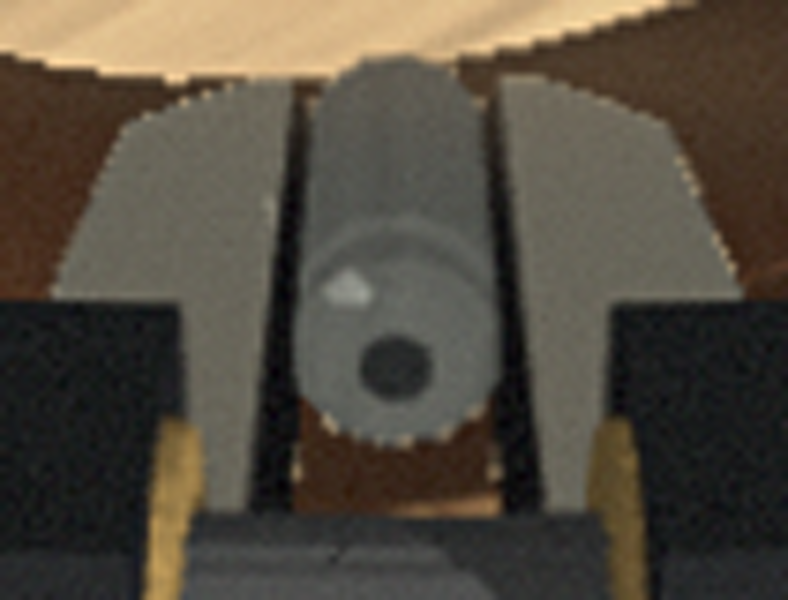

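Punch held upright, with its dot at crop (395,368), about as predicted. The ring mask leaked, so I use Hough circles on an upscaled crop.

```bash
cat >> h.py <<'E'
RING=np.array([[.604,-.156],[.559,-.1475],[.513,-.140],[.467,-.1315]])
def rings(c,z=.11,ids=range(4),ex=4):
    im=np.array(c['image']); out={}
    for i in ids:
        u=proj(c,[*RING[i],z],True)[0]; v=proj(c,[RING[i][0]+.021,RING[i][1],z],True)[0]; r=np.linalg.norm(u-v)
        x0,y0=(u-1.6*r).astype(int); n=int(3.2*r)+1; S=8
        g=cv2.resize(im[y0:y0+n,x0:x0+n],None,fx=S,fy=S,interpolation=cv2.INTER_CUBIC)[...,1]
        h=cv2.HoughCircles(cv2.GaussianBlur(g,(0,0),4),cv2.HOUGH_GRADIENT_ALT,1,200,param1=60,param2=.3,minRadius=int(.75*r*S),maxRadius=int(1.15*r*S))
        if h is None: print(i,'none');continue
        h=h[0][0]; q=h[:2]/S+[x0,y0]-.5+.5/S; W=onplane(c,q,z,True)[0]; out[i]=W[:2]; print(i,'px',q.round(1),'pred',u.round(1),'r mm',round(21*h[2]/S/r,1),'xy',W.round(4)[:2])
    return out
E
python3 - <<'E'
from h import *
c=load('w3.png'); rings(c)
im=c['image']; cv2.imwrite('pics/w3r.png',cv2.resize(im[40:180,200:290],None,fx=4.2,fy=4.2,interpolation=cv2.INTER_CUBIC)[:,:,::-1])
E
```

```text
0 none
1 none
2 none
3 px [222.9  61.7] pred [223.4  59.4] r mm 21.6 xy [ 0.4694 -0.1336]
```

View pics/w3r.png

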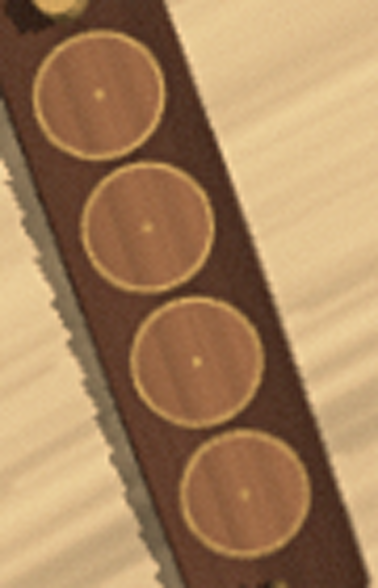

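Ring dots show at crop (245,495), (197,362), (147,228) and (99,95).

Run:
```python
from h import *
c=load('w3.png')
q=np.array([[245,495],[197,362],[147,228],[99,95]])/4.2+[200,40]-.38
P=onplane(c,q,.11,True)[:,:2]; k=np.array([69,23,-23,-69.])/1000
d=P[0]-P[3]; d/=np.linalg.norm(d); m=P.mean(0); R=m+np.outer(k,d); print(P.round(4).tolist(),'model',R.round(4).tolist(), np.degrees(np.arctan2(d[1],d[0])))
s=env.sense(); hd=onplane(c,[257.3,253.6],s['tool_pos'][2]+.034,True)[0]; print('held by cam',hd, s['tool_pos']); 
print(shift([*R[0],.118]))
```

```text
[[0.6065, -0.1574], [0.561, -0.1494], [0.5156, -0.1419], [0.4702, -0.1337]] model [[0.6063, -0.1574], [0.561, -0.1495], [0.5157, -0.1417], [0.4703, -0.1338]] -9.865775923433919
held by cam [ 0.60419523 -0.15725927  0.37874516] [ 0.6043091  -0.156094    0.34474516]
[-2.53421496e-03 -1.69144458e-04  2.26743572e-01]
```

```bash
python3 -m crank '0 -0.002 0 0.06 0 0 0;0 -0.002 0 0.12 0 0 0;0 -0.002 0 0.16 0 0 0;0 -0.002 0 0.16 0 0 0;0 -0.002 0 0.16 0 0 0'
python3 - <<'E'
from h import *
c=shot('wrist','w4.png'); im=c['image'].copy()
R=[[.606,-.157,.11],[.561,-.1495,.11]]
print(proj(c,R,True).round(1),proj(c,[.604,-.156,.11],True))
cv2.imwrite('pics/w4c.png',cv2.resize(im[140:270,200:320],None,fx=4.6,fy=4.6,interpolation=cv2.INTER_CUBIC)[:,:,::-1])
E
```

```text
clock: 6.8
tool_pos: [0.6067, -0.1563, 0.1875]
ee_rot: [0.804, 3.035, -0.0]
ft_force: [0.7, 0.6, 0.3]
grip_width: 0.0136
grip_force: 15.0
[[256.7 188.7]
 [237.6 139. ]] [[256.57946183 186.21492829]]
```

View pics/w4c.png

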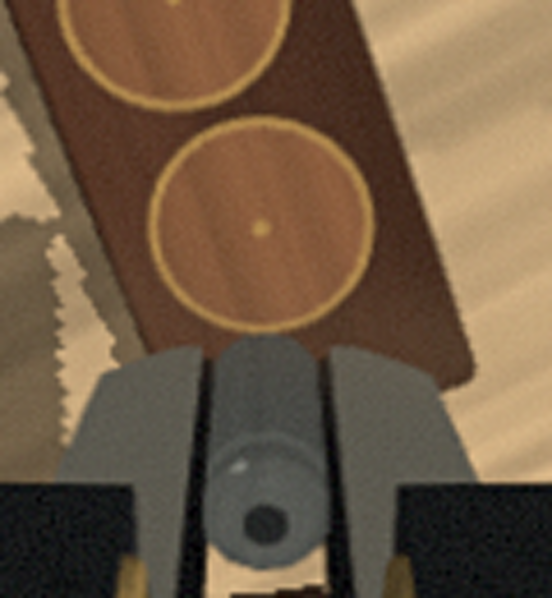

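```bash
python3 -m crank '0 0 0 0.04 0 0 0;0 0 0 0.06 0 0 0;0 0 0 0.062 0 0 0;0 0 0 0.062 0 0 0'
```

```text
clock: 7.35
tool_pos: [0.6066, -0.1564, 0.1247]
ee_rot: [0.802, 3.036, -0.0]
ft_force: [0.1, 1.5, -1.2]
grip_width: 0.0139
grip_force: 15.0
```

Down 7.5 mm more, release narrowly, then rise.

```bash
python3 -m crank '0 0 0 0.004 0 0 0;0 0 0 0.0065 0 0 0;0 0 0 0.0075 0 0 0;0 0 0 0.0075 0 0 0'; python3 -m crank '0.06 0 0 0 0 0 0;0.06 0 0 0 0 0 0;0.06 0 0 0 0 0 0;0.06 0 0 0 0 0 0;0.06 0 0 0 0 0 0;0.06 0 0 0 0 0 0;0.06 0 0 -0.03 0 0 0;0.06 0 0 -0.09 0 0 0;0.06 0 0 -0.15 0 0 0;0.06 0 0 -0.215 0 0 0'
python3 - <<'E'
from h import *
c=shot('wrist','w5.png'); im=c['image']
cv2.imwrite('pics/w5c.png',cv2.resize(im[110:230,200:310],None,fx=5,fy=5,interpolation=cv2.INTER_CUBIC)[:,:,::-1])
print(proj(c,[[.606,-.157,.15],[.606,-.157,.11]],True))
E
```

```text
clock: 7.85
tool_pos: [0.6061, -0.1563, 0.1161]
ee_rot: [0.802, 3.037, -0.0]
ft_force: [-0.8, 0.5, 3.3]
grip_width: 0.0138
grip_force: 15.0
clock: 9.1
tool_pos: [0.6057, -0.1561, 0.3301]
ee_rot: [-0.803, -3.037, -0.0]
ft_force: [1.0, -0.2, 0.6]
grip_width: 0.0601
grip_force: 0.0
[[257.14357474 164.67704103]
 [257.13909144 158.29083898]]
```

View pics/w5c.png

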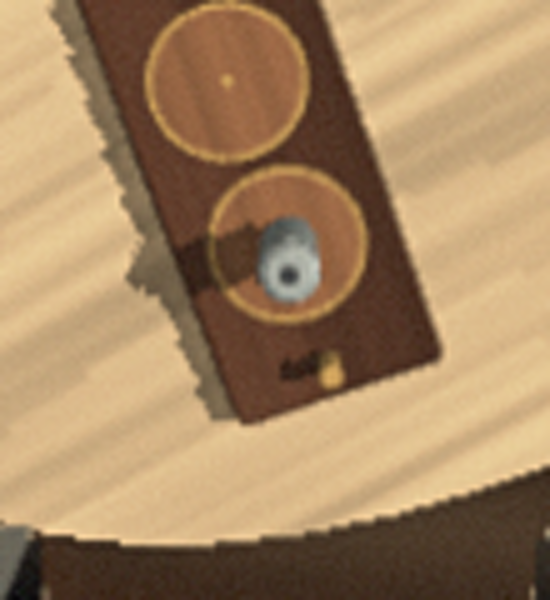

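Punch 15 stands centred in the far ring beside the thin stud (crop 289,245). Next, punch 22.

Run:
```python
from h import *
c=load('w1.png'); g=cv2.cvtColor(c['image'],cv2.COLOR_RGB2GRAY); m=(g[210:236,224:250]<55).astype(np.uint8)
n,l,st,ce=cv2.connectedComponentsWithStats(m); i=1+np.argmax(st[1:,4]); v,u=np.nonzero(l==i); W=onplane(c,np.c_[u+224,v+210],.105,True); print('wheel',st[i],W.min(0),W.max(0))
print(shift([.4455,.101,.335]))
```

```text
wheel [  7  10  12  12 107] [0.44467125 0.04481621 0.105     ] [0.46061666 0.0621196  0.105     ]
[0.26708399 0.14429008 0.00234593]
```

```bash
python3 -m crank '0.06 0.05 0.027 -0.01 0 0 10;0.06 0.1 0.054 -0.01 0 0 20;0.06 0.155 0.083 -0.01 0 0 30;0.06 0.21 0.112 -0.01 0 0 40;0.06 0.267 0.144 -0.01 0 0 50;0.06 0.267 0.144 -0.01 0 0 60;0.06 0.267 0.144 -0.01 0 0 60'
python3 - <<'E'
from h import *
c=shot('wrist','w6.png'); print(shift([.4455,.101,.102]),env.sense()['ee_rot'])
g=cv2.cvtColor(c['image'],cv2.COLOR_RGB2GRAY); u=proj(c,[.4455,.101,.136],True)[0]; x,y=u.round().astype(int)
w=g[y-4:y+5,x-6:x+7];print(u);print(w)
E
```

```text
clock: 10.02
tool_pos: [0.4447, 0.1014, 0.3384]
ee_rot: [2.211, 2.232, 0.001]
ft_force: [0.5, 0.0, 0.1]
grip_width: 0.0597
grip_force: 0.0
[1.93998965e-04 3.76941434e-04 2.36216626e-01] [2.20802490e+00 2.23433939e+00 2.89657160e-04]
[256.65011344 161.20942287]
[[147 145 142 148 148 148 151 147 151 153 153 151 149]
 [147 143 147 152 148 150 150 151 150 143 147 147 156]
 [145 146 149 149 151 147 142 152 148 148 149 147 147]
 [146 146 145 148 130 102  97 130 148 150 148 149 142]
 [149 149 146 140  98  64  66 102 153 151 148 147 143]
 [147 146 146 137  91  54  57  94 152 150 149 147 144]
 [148 149 146 147 123  76  80 117 152 154 146 148 145]
 [154 150 147 146 140 128 127 141 150 152 152 147 136]
 [156 152 145 144 149 149 147 147 147 148 151 138 122]]
```

```bash
python3 -m crank '0.06 0 0 0.06 0 0 0;0.06 0 0 0.12 0 0 0;0.06 0 0 0.18 0 0 0;0.06 0 0 0.22 0 0 0;0.06 0 0 0.236 0 0 0;0.06 0 0 0.236 0 0 0;0 0 0 0.236 0 0 0;0 0 0 0.236 0 0 0;0 0 0 0.236 0 0 0;0 0 0 0.236 0 0 0' 20; python3 -m crank '0 0 0 0 0 0 0;0 0 0 0 0 0 0;0 0 0 0 0 0 0'
```

```text
clock: 11.32
tool_pos: [0.4451, 0.1009, 0.1025]
ee_rot: [2.213, 2.229, 0.001]
ft_force: [1.3, 0.8, 0.2]
grip_width: 0.0245
grip_force: 0.0
clock: 11.7
tool_pos: [0.445, 0.1009, 0.1023]
ee_rot: [2.214, 2.229, 0.0]
ft_force: [-0.8, 0.1, 3.5]
grip_width: 0.0211
grip_force: 20.0
```

```bash
python3 -m crank '0 0 0 -0.06 0 0 0;0 0 0 -0.12 0 0 0;0 0 0 -0.18 0 0 0;0 0 0 -0.243 0 0 0;0 -0.055 0.025 -0.243 0 0 0;0 -0.11 0.05 -0.243 0 0 -6;0 -0.165 0.075 -0.243 0 0 -14;0 -0.22 0.1 -0.243 0 0 -22;0 -0.2508 0.114 -0.243 0 0 -30;0 -0.2508 0.114 -0.243 0 0 -30'
cat >> h.py <<'E'
def dot(c,P,bright,fish=True,b=5):
    """sub-pixel centre dot near world point P -> world xy at its height"""
    g=cv2.cvtColor(np.array(c['image']),cv2.COLOR_RGB2GRAY).astype(float); u=proj(c,P,fish)[0]; x,y=u.round().astype(int)
    w=g[y-b:y+b+1,x-b:x+b+1]; w=(w-np.median(w))*(1 if bright else -1); w[w<w.max()*.5]=0
    n,l,st,ce=cv2.connectedComponentsWithStats((w>0).astype(np.uint8)); i=l.flat[np.argmax(w)]; w[l!=i]=0
    v,h=np.indices(w.shape); q=np.array([(w*h).sum(),(w*v).sum()])/w.sum()+[x-b,y-b]
    print('px',q.round(1),'pred',u.round(1),'area',(w>0).sum(),'xy',onplane(c,q,P[2],fish)[0].round(4))
E
python3 - <<'E'
from h import *
c=shot('wrist','w7.png')
for P in ([.561,-.1495],[.5157,-.1417],[.4703,-.1338]): dot(c,[*P,.11],True)
t=env.sense()['tool_pos'];dot(c,[*t[:2],t[2]+.034],False,b=8)
dot(c,[.606,-.1565,.15],False)
print(shift([.5605,-.149,.117]),t)
E
```

```text
clock: 12.95
tool_pos: [0.5612, -0.1511, 0.3437]
ee_rot: [-1.562, -2.723, 0.001]
ft_force: [-0.8, 0.2, -1.0]
grip_width: 0.021
grip_force: 20.0
px [257.5 155.4] pred [257.6 155.1] area 4 xy [ 0.5611 -0.1499  0.11  ]
px [231.4 133.5] pred [231.5 133.7] area 4 xy [ 0.5154 -0.1416  0.11  ]
px [205.3 112.3] pred [205.3 112.3] area 3 xy [ 0.4702 -0.1338  0.11  ]
px [257.2 254.9] pred [256.9 251.5] area 60 xy [ 0.562  -0.1515  0.3782]
px [285.3 183.6] pred [285.5 183.3] area 5 xy [ 0.6059 -0.1569  0.15  ]
[0.00064021 0.00038808 0.22722303] [ 0.56083485 -0.14987676  0.34422232]
```

```bash
python3 -m crank '0 0 0 0.06 0 0 0;0 0 0 0.12 0 0 0;0 0 0 0.18 0 0 0;0 0 0 0.21 0 0 0;0 0 0 0.221 0 0 0;0 0 0 0.2255 0 0 0;0 0 0 0.228 0 0 0;0 0 0 0.228 0 0 0'
```

```text
clock: 14.0
tool_pos: [0.5611, -0.1492, 0.1181]
ee_rot: [1.561, 2.725, 0.0]
ft_force: [-0.1, 0.6, -0.2]
grip_width: 0.0204
grip_force: 20.0
```

```bash
python3 -m crank '0 0 0 0.001 0 0 0;0 0 0 0.002 0 0 0;0 0 0 0.002 0 0 0;0.06 0 0 0.002 0 0 0;0.06 0 0 0.002 0 0 0;0.06 0 0 0.002 0 0 0;0.06 0 0 0.002 0 0 0;0.06 0 0 0.002 0 0 0;0.06 0 0 -0.01 0 0 0;0.06 0 0 -0.05 0 0 0'
python3 -m crank '0.065 0 0 -0.06 0 0 0;0.065 0 0 -0.12 0 0 0;0.065 0 0 -0.175 0 0 0;0.065 0 0 -0.175 0 0 0'
python3 - <<'E'
from h import *
c=shot('wrist','w8.png')
dot(c,[.561,-.1495,.15],False);dot(c,[.606,-.157,.15],False)
t=env.sense()['tool_pos'];print(t,shift([.445,.196,.34]),shift([.46,.08,.34]))
E
```

```text
clock: 15.25
tool_pos: [0.56, -0.1489, 0.1666]
ee_rot: [-1.56, -2.723, 0.001]
ft_force: [0.3, 0.6, 0.2]
grip_width: 0.06
grip_force: 0.0
clock: 15.75
tool_pos: [0.5613, -0.1493, 0.348]
ee_rot: [1.558, 2.72, 0.003]
ft_force: [0.4, -0.4, 0.1]
grip_width: 0.065
grip_force: 0.0
px [256.2 161. ] pred [255.7 160.3] area 10 xy [ 0.562 -0.15   0.15 ]
px [283.1 182.7] pred [283.2 182.8] area 7 xy [ 0.6059 -0.1569  0.15  ]
[ 0.56101717 -0.14922723  0.34477141] [0.35648243 0.07462678 0.00396377] [0.24884157 0.02886205 0.00414897]
```

```bash
python3 -m crank '0.065 0.05 0.01 0 0 0 0;0.065 0.1 0.02 0 0 0 5;0.065 0.15 0.03 0 0 0 10;0.065 0.2 0.042 0 0 0 15;0.065 0.25 0.053 0 0 0 20;0.065 0.3 0.064 0 0 0 25;0.065 0.356 0.0745 0 0 0 30;0.065 0.356 0.0745 0 0 0 30;0.065 0.356 0.0745 0 0 0 30'
python3 - <<'E'
from h import *
c=shot('wrist','w9.png')
dot(c,[.445,.196,.136],False);dot(c,[.563,.183,.136],False,b=6)
print(shift([.445,.1955,.102]))
E
```

```text
clock: 16.92
tool_pos: [0.4447, 0.1954, 0.3414]
ee_rot: [-2.212, -2.231, 0.002]
ft_force: [0.4, -1.0, -0.7]
grip_width: 0.0651
grip_force: 0.0
px [256. 160.] pred [256.5 159.8] area 9 xy [0.4444 0.1958 0.136 ]
px [345.1 170.9] pred [345.6 170.9] area 9 xy [0.5622 0.183  0.136 ]
[7.14544218e-04 1.92198640e-04 2.39576617e-01]
```

```bash
python3 -m crank '0.065 0 0 0.06 0 0 0;0.065 0 0 0.12 0 0 0;0.065 0 0 0.18 0 0 0;0.065 0 0 0.225 0 0 0;0.065 0 0 0.239 0 0 0;0.065 0 0 0.239 0 0 0;0 0 0 0.239 0 0 0;0 0 0 0.239 0 0 0;0 0 0 0.239 0 0 0;0 0 0 0.239 0 0 0' 25; python3 -m crank '0 0 0 0 0 0 0;0 0 0 0 0 0 0;0 0 0 0 0 0 0'; python3 -c "
from h import *
t=env.sense()['tool_pos'];print(t,shift([.5157,-.1415,t[2]]))"
```

```text
clock: 18.23
tool_pos: [0.4449, 0.1957, 0.1035]
ee_rot: [2.213, 2.229, 0.0]
ft_force: [-1.6, 0.1, 0.7]
grip_width: 0.0294
grip_force: 0.7
clock: 18.6
tool_pos: [0.4449, 0.1957, 0.1034]
ee_rot: [-2.214, -2.229, -0.0]
ft_force: [-2.7, 0.1, 5.4]
grip_width: 0.0278
grip_force: 25.0
[0.44488994 0.19566257 0.10338724] [-3.37649445e-01  6.84508274e-02 -4.47638416e-05]
```

```bash
python3 -m crank '0 0 0 -0.06 0 0 0;0 0 0 -0.12 0 0 0;0 0 0 -0.18 0 0 0;0 0 0 -0.243 0 0 0;0 -0.06 0.012 -0.243 0 0 0;0 -0.12 0.024 -0.243 0 0 -5;0 -0.18 0.036 -0.243 0 0 -10;0 -0.24 0.048 -0.243 0 0 -16;0 -0.295 0.06 -0.243 0 0 -22;0 -0.3375 0.0685 -0.243 0 0 -28'
python3 -m crank '0 0 0 0 0 0 0'
python3 - <<'E'
from h import *
c=shot('wrist','w10.png')
for P in ([.5157,-.1417],[.4703,-.1338]): dot(c,[*P,.11],True)
t=env.sense()['tool_pos'];dot(c,[*t[:2],t[2]+.034],False,b=8);dot(c,[.561,-.15,.15],False)
print(shift([.5157,-.1415,.1174]),t)
E
```

```text
clock: 19.85
tool_pos: [0.5158, -0.1438, 0.3454]
ee_rot: [-1.605, -2.7, 0.001]
ft_force: [-0.1, 0.9, -2.0]
grip_width: 0.0275
grip_force: 25.0
clock: 19.98
tool_pos: [0.5158, -0.1439, 0.3448]
ee_rot: [-1.61, -2.695, 0.001]
ft_force: [-0.6, -0.2, -2.2]
grip_width: 0.0277
grip_force: 25.0
px [257.5 154.5] pred [257.7 154.6] area 4 xy [ 0.5155 -0.1417  0.11  ]
px [230.5 134. ] pred [231. 134.] area 4 xy [ 0.4697 -0.134   0.11  ]
px [257.2 252.9] pred [257.2 251.4] area 61 xy [ 0.5161 -0.1433  0.3792]
px [287. 183.] pred [286.1 182.7] area 9 xy [ 0.5622 -0.1499  0.15  ]
[0.0005975  0.0006961  0.22783509] [ 0.5156945  -0.14246427  0.3452349 ]
```

```bash
python3 -m crank '0 0 0 0.06 0 0 0;0 0 0 0.12 0 0 0;0 0 0 0.18 0 0 0;0 0 0 0.21 0 0 0;0 0 0 0.222 0 0 0;0 0 0 0.2265 0 0 0;0 0 0 0.2285 0 0 0;0 0 0 0.2285 0 0 0;0 0 0 0.2285 0 0 0'
```

```text
clock: 21.15
tool_pos: [0.516, -0.1415, 0.1184]
ee_rot: [1.608, 2.698, 0.0]
ft_force: [-0.7, 0.2, -1.0]
grip_width: 0.0275
grip_force: 25.0
```

```bash
python3 -m crank '0 0 0 0.001 0 0 0;0 0 0 0.0015 0 0 0;0 0 0 0.0015 0 0 0;0.065 0 0 0.0015 0 0 0;0.065 0 0 0.0015 0 0 0;0.065 0 0 0.0015 0 0 0;0.065 0 0 0.0015 0 0 0;0.065 0 0 0.0015 0 0 0;0.065 0 0 -0.01 0 0 0;0.065 0 0 -0.05 0 0 0'
python3 -m crank '0.075 0 0 -0.06 0 0 0;0.075 0 0 -0.12 0 0 0;0.075 0 0 -0.175 0 0 0;0.075 0 0 -0.175 0 0 0'
python3 - <<'E'
from h import *
c=shot('wrist','w11.png')
dot(c,[.516,-.142,.15],False);dot(c,[.562,-.15,.15],False)
t=env.sense()['tool_pos'];print(t,shift([.563,.183,.345]))
E
```

```text
clock: 22.4
tool_pos: [0.5149, -0.1412, 0.1671]
ee_rot: [-1.607, -2.696, 0.001]
ft_force: [0.1, -0.3, 0.2]
grip_width: 0.0651
grip_force: 0.0
clock: 22.9
tool_pos: [0.5162, -0.1416, 0.3482]
ee_rot: [1.605, 2.693, 0.002]
ft_force: [1.0, -0.6, 0.3]
grip_width: 0.0749
grip_force: 0.0
px [256.2 160.3] pred [255.6 160.5] area 9 xy [ 0.5165 -0.1415  0.15  ]
px [284.3 182.9] pred [284.3 182.7] area 9 xy [ 0.5621 -0.1502  0.15  ]
[ 0.51596484 -0.14149288  0.34517494] [ 2.63068971e-01  1.95710703e-01 -2.62192410e-05]
```

```bash
python3 -m crank '0.06 0.045 0.033 0 0 0 -10;0.06 0.09 0.066 0 0 0 -20;0.06 0.135 0.1 0 0 0 -30;0.06 0.18 0.133 0 0 0 -40;0.06 0.225 0.167 0 0 0 -50;0.06 0.263 0.1955 0 0 0 -60;0.06 0.263 0.1955 0 0 0 -70;0.06 0.263 0.1955 0 0 0 -80;0.06 0.263 0.1955 0 0 0 -90;0.06 0.263 0.1955 0 0 0 -92'
python3 - <<'E'
from h import *
c=load('w1.png'); hsv=cv2.cvtColor(c['image'],cv2.COLOR_RGB2HSV); h=hsv[145:195,345:395]
m=((h[...,1]>165)&(h[...,2]>110)).astype(np.uint8)
n,l,st,ce=cv2.connectedComponentsWithStats(m); i=1+np.argmax(st[1:,4]); k=cv2.findContours((l==i).astype(np.uint8),0,1)[0][0][:,0]+[345,145]
b=cv2.boxPoints(cv2.minAreaRect(k)); print('wax',st[i],onplane(c,b,.111,True).round(3).tolist())
c=shot('wrist','w12.png'); dot(c,[.563,.183,.136],False,b=6)
s=env.sense();print(s['joint_pos'].round(2),cv2.Rodrigues(s['ee_rot'])[0].round(3).tolist(),shift([.563,.183,.103]))
E
```

```text
clock: 24.2
tool_pos: [0.5623, 0.1829, 0.3415]
ee_rot: [0.824, -3.03, -0.0]
ft_force: [-0.1, 0.4, -0.6]
grip_width: 0.0599
grip_force: 0.0
wax [ 18  17  26  21 220] [[0.624, 0.141, 0.111], [0.641, 0.16, 0.111], [0.67, 0.139, 0.111], [0.653, 0.119, 0.111]]
px [259.  161.3] pred [258.5 161.7] area 7 xy [0.5623 0.1833 0.136 ]
[ 0.27 -0.07  1.43  0.    1.78 -1.83] [[-0.862, -0.506, -0.001], [-0.506, 0.862, -0.0], [0.001, 0.0, -1.0]] [-0.0009148  -0.00027788  0.23877711]
```

```bash
python3 -m crank '0.06 0 0 0.06 0 0 0;0.06 0 0 0.12 0 0 0;0.06 0 0 0.17 0 0 0;0.06 0 0 0.2 0 0 0;0.06 0 0 0.22 0 0 0;0.06 0 0 0.2385 0 0 0;0.06 0 0 0.2385 0 0 0;0 0 0 0.2385 0 0 0;0 0 0 0.2385 0 0 0;0 0 0 0.2385 0 0 0' 35; python3 -m crank '0 0 0 0 0 0 0;0 0 0 0 0 0 0'; python3 -c "
from h import *
t=env.sense()['tool_pos'];print(t,shift([.4700,-.1337,t[2]]))"
```

```text
clock: 25.5
tool_pos: [0.5628, 0.1832, 0.1049]
ee_rot: [-0.823, 3.031, 0.001]
ft_force: [-0.5, 1.1, 3.2]
grip_width: 0.0344
grip_force: 21.8
clock: 25.75
tool_pos: [0.5628, 0.1832, 0.1049]
ee_rot: [-0.823, 3.031, 0.001]
ft_force: [-1.3, 1.9, 6.1]
grip_width: 0.0346
grip_force: 35.0
[0.56281116 0.18318274 0.10492265] [ 0.24040798 -0.226346   -0.00027617]
```

```bash
python3 -m crank '0 0 0 -0.05 0 0 0;0 0 0 -0.11 0 0 0;0 0 0 -0.17 0 0 0;0 0 0 -0.24 0 0 0;0 0.04 -0.038 -0.24 0 0 10;0 0.08 -0.075 -0.24 0 0 20;0 0.12 -0.113 -0.24 0 0 30;0 0.16 -0.15 -0.24 0 0 40;0 0.2 -0.188 -0.24 0 0 50;0 0.24 -0.226 -0.24 0 0 60'
python3 -c "
from h import *
print(shift([.4700,-.1337,.345]),cv2.Rodrigues(env.sense()['ee_rot'])[0].round(3).tolist())"
```

```text
clock: 27.0
tool_pos: [0.469, -0.1351, 0.3438]
ee_rot: [-0.811, -3.035, 0.0]
ft_force: [0.6, -0.1, -3.5]
grip_width: 0.0348
grip_force: 35.0
[-0.00017894  0.00167684 -0.00116174] [[-0.867, 0.499, -0.0], [0.499, 0.867, -0.0], [0.0, -0.0, -1.0]]
```

```bash
python3 -m crank '0 0 0 0 0 0 10;0 0 0 0 0 0 20;0 0 0 0 0 0 30;0 0 0 0 0 0 34;0 0 0 0 0 0 34'
python3 - <<'E'
from h import *
c=shot('wrist','w13.png')
dot(c,[.4703,-.1338,.11],True); dot(c,[.5165,-.1415,.15],False)
t=env.sense()['tool_pos'];dot(c,[*t[:2],t[2]+.034],False,b=9)
print(shift([.4700,-.1337,.119]),t)
E
```

```text
clock: 27.62
tool_pos: [0.4698, -0.1335, 0.3438]
ee_rot: [-1.655, -2.67, 0.0]
ft_force: [-0.2, -0.6, -3.3]
grip_width: 0.0346
grip_force: 35.0
px [257.  156.2] pred [257.  156.3] area 4 xy [ 0.4702 -0.1337  0.11  ]
px [287.  183.7] pred [287.1 183.6] area 10 xy [ 0.5165 -0.1417  0.15  ]
px [257.3 252.9] pred [256.2 253.4] area 52 xy [ 0.4702 -0.133   0.3779]
[-2.85560346e-04  1.41913441e-04  2.24862619e-01] [ 0.46985774 -0.13350786  0.34386272]
```

```bash
python3 -m crank '0 0 0 0.06 0 0 0;0 0 0 0.12 0 0 0;0 0 0 0.17 0 0 0;0 0 0 0.2 0 0 0;0 0 0 0.215 0 0 0;0 0 0 0.222 0 0 0;0 0 0 0.2245 0 0 0;0 0 0 0.2245 0 0 0;0 0 0 0.2245 0 0 0'
```

```text
clock: 28.8
tool_pos: [0.4703, -0.1336, 0.1204]
ee_rot: [1.655, 2.669, 0.0]
ft_force: [-0.1, 0.7, -4.1]
grip_width: 0.0345
grip_force: 35.0
```

```bash
python3 -m crank '0 0 0 0.001 0 0 0;0 0 0 0.002 0 0 0;0 0 0 0.002 0 0 0;0.048 0 0 0.002 0 0 0;0.048 0 0 0.002 0 0 0;0.048 0 0 0.002 0 0 0;0.048 0 0 0.002 0 0 0;0.048 0 0 -0.01 0 0 0;0.048 0 0 -0.04 0 0 0;0.048 0 0 -0.1 0 0 0'
python3 -m crank '0.06 0 0 -0.06 0 0 0;0.06 0 0 -0.13 0 0 0;0.06 0 0 -0.13 0 0 0;0.06 0 0 -0.13 0 0 0;0.06 0 0 -0.13 0 0 0;0.06 0 0 -0.13 0 0 0'
python3 - <<'E'
from h import *
c=shot('wrist','w14.png')
for P in ([.47,-.134],[.516,-.142],[.562,-.15],[.606,-.157]): dot(c,[*P,.15],False)
t=shot('top','top1.png')['image']
a=cv2.resize(c['image'][90:250,180:380],(700,560),interpolation=cv2.INTER_CUBIC)
cv2.imwrite('pics/fin.png',a[:,:,::-1])
E
```

```text
clock: 30.05
tool_pos: [0.4691, -0.1332, 0.2198]
ee_rot: [-1.654, -2.667, 0.001]
ft_force: [0.8, -0.3, -0.0]
grip_width: 0.048
grip_force: 0.0
clock: 30.8
tool_pos: [0.4697, -0.1334, 0.3484]
ee_rot: [-1.655, -2.668, 0.001]
ft_force: [0.1, -0.8, -0.1]
grip_width: 0.0598
grip_force: 0.0
px [257.9 162. ] pred [256.9 161.8] area 9 xy [ 0.4713 -0.1337  0.15  ]
px [287. 183.] pred [286.3 183.1] area 9 xy [ 0.5167 -0.1416  0.15  ]
px [314.1 203.2] pred [314.  203.3] area 8 xy [ 0.562  -0.1498  0.15  ]
px [342.  223.6] pred [338.7 220.8] area 29 xy [ 0.6125 -0.1585  0.15  ]
```

View pics/fin.png

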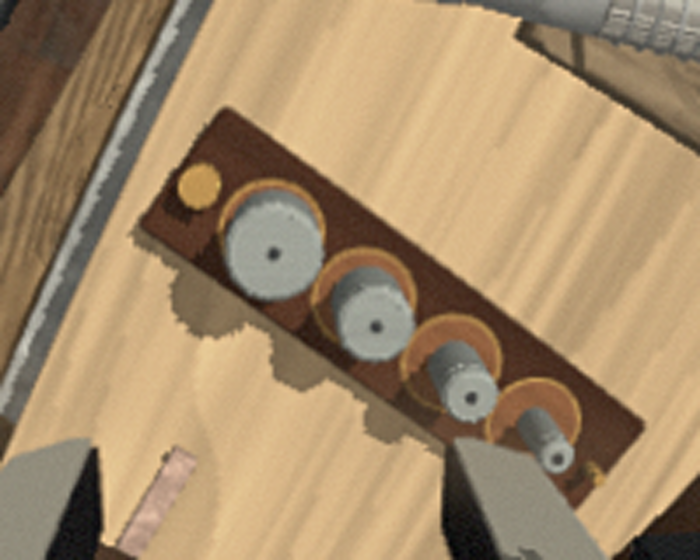

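The picture shows all four upright and in order. They stand at crop (273,250), (375,325), (470,395) and (557,458), thick stud to thin stud, each centred in its ring to within about 1 mm. The far reading of .6125 is the dark finger, not the punch dot.

```bash
python3 -c "
from cell import env
print(env.hand_in())"
```

```text
the job is handed in; nothing more can be done
None
```

The four punches stand upright in their rings, thinnest at the thin stud to thickest at the thick stud, each within about 1 mm of centre by camera, and the job was handed in at about 31 s.

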